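Fill the polishing jar through the shutter funnel

ROBOT

A 7-joint arm with a two-finger parallel gripper is mounted at the origin on the work surface. World frame = base frame: x ahead of the robot, y to its left, z up, the work surface at z = 0. Lengths are in m, angles in rad, forces in N, time in s.
With the tool pointing down it reaches from about 0.4 to 0.85 m from the base axis. Payload 4.5 kg.
Tool frame: the origin (TCP) lies midway between the tips of the shut fingers; the grasp point (between the pads) lies 19 mm behind it; z points along the fingers, y is the line along which they close (so a half turn about z gives the same grasp; the last joint's range is limited). The gripper opens to 88 mm and grips with 3 to 60 N. Pads are 18 mm wide; open, the fingers measure 123 mm over their backs; the gripper's body (75 mm by 187 mm) begins 45 mm behind the grasp point.
Start: joints at [-1.198, 0.689, -0.195, 1.565, 0.157, 0.902, -0.215], TCP at [0.208, 0.59, 0.239] pointing down, gripper open.
Joint ranges: [-3.01, 3.01], [-0.46, 2.08], [-1.47, 1.51], [0.13, 2.56], [-1, 4.14], [0.04, 2.09], [-2.66, 2.66]. Speed limits (rad/s): [2.57, 2.57, 3.14, 3.14, 3.14, 3.14, 3.14].

INTERFACE

Orientations are given as a unit quaternion [x, y, z, w].
In Python, from plant import r, eyes, finish_job gives the robot as it stands. The module is installed in compiled form; this text tells all that it offers.
- The arm moves only by the tool move_arm, never from a script. Its argument "motion" is a list of rows, each a list of 7 numbers: the shift along the tool's x, y, z in mm, then the turn, a rotation vector about the tool's x, y, z in degrees, then the closure, from 0 (fully open) to 1 (shut). A call has 1 to 5 rows; each row is the pose to reach, as a shift and turn from the pose commanded when the call began, along the tool's axes at that moment; what a row does not reach only later rows make up. A row lasts 1/8 s, in which the tool goes at most 62.5 mm and 10.7 degrees, less where a joint would pass 70% of its speed; a pose out of reach is approached as far as the arm can. A call with a gripper value outside its range is refused whole. The fingers move at their own pace and stop on an object; "newtons" is the grip in N (left out, the last holds). Time passes only in rows, so rows that repeat a pose let the fingers close. It gives the time, the measured TCP pose, the force, the opening and the grip force at its end, in the units of the state.
- r.get_state(): the state, without advancing time (a new reading comes with each control period).
- eyes.snapshot(name): name is "side" or "top" or "wrist"; returns a dict with "frame" (420x560x3 uint8, red, green, blue), "z_map" (420x560 float32, m along the optical axis (not along the pixel's ray), 0 where there is no reading), "intrinsics" (3x3 intrinsics, pixels), "world_to_cam" (4x4, takes a point from world to camera coordinates). Camera axes: x right, y down, z forward; pixel columns grow to the right and rows downward; lengths in m; the calibration is good to about 2 mm. The wrist camera is an equidistant fisheye: a pixel r from the principal point sees the ray r / f radians off the axis. A picture is of the moment at which its call begins.
- finish_job(): hands the job in; it is judged then, once.
The state is a dict: "clock": time; "q": joint angles; "qd": joint speeds; "joint_torque": joint torques, N m; "tool_pos": TCP position; "eef_rot": TCP orientation; "contact_force": force on the tool from outside, world axes, zero at the start; "moment": the same for the moment, N m; "opening": opening from 0.0 (shut) to 1.0 (fully open); "finger_force": force on a finger pad.
Only numpy, scipy, OpenCV 4.12 (cv2) and the standard library are available. Lean on these libraries where they do the work, as an engineer would, in place of code of your own. Each camera call takes 0.05 s, during which the arm holds its last target. There are 200 camera calls.

TASK

Pick up the scoop by its bridge handle and pour all six stone pebbles into the wide funnel, then set the empty scoop back down upright on the bench. Then swing the funnel's sprung shutter lever all the way to its stop, without forcing it, keep it open until every pebble has dropped into the jar, and let it spring shut again. Leave the other things on the bench where they are.

Things in the scene. Friction and masses are not known exactly. Their poses are not given: they have to be found in the camera images.
- hopper: Filling stand, fixed to the bench: dark steel base plate 170 x 190 mm, a clear jar on it (88 mm outside, 80 mm inside, rim 86 mm above the bench), above it a bare steel funnel, and between the two a swing shutter. Origin on the bench under the axis of jar and funnel; z up. Grey column at its -y side, shutter pivot at its +y side.
- hopper_rim (a point): Centre of the funnel's rim, 165 mm above the bench. The rim is 168 mm across outside; the cone narrows over 53 mm to a neck 64 mm inside, whose lower end (96 mm above the bench) is closed by the shutter.
- jar_floor (a point): Centre of the jar's inner floor, 11 mm above the bench.
- shutter_pivot (a point): The shutter's vertical pivot axis, 62 mm from the funnel axis along the stand's +y, 90 mm above the bench.
- grip (a point): Upright wooden grip at the end of the shutter's lever, 16 to 20 mm thick, 82 mm tall; this point is the centre of its foot, 96 mm above the bench, so its top is 178 mm above the bench. It runs on a circle of 72 mm radius about the pivot. Released it stands at the stand's x = -43 mm, y = +120 mm; at the stop it is at x = +43 mm, y = +120 mm.
- shutter (a joint): Angle of the shutter and its lever, rad: 0 closed (a spring returns it), 1.29 at the stop, where the neck is fully open; seen from above it opens clockwise. The spring needs about 1 N at the grip to start and 5 N at the stop.
- scoop: Open-fronted aluminium scoop, 110 mm long (x), 76 mm wide (y), 34 mm high; its open mouth is at x = +55 mm, its closed back at x = -55 mm; floor 3 mm thick, walls 4 mm. A bridge handle spans it above the middle: a wooden bar along y, 16 mm thick (x), 68 mm long, from 58 to 82 mm above the underside, on two side straps. Origin at the centre of the underside, z up. About 200 to 350 g.
- pebble0: Rounded stone polishing pebble, 25 mm across and 22 mm high, about 22 g, one of six that start in the scoop; origin at its centre.
- pebble1: Rounded stone polishing pebble, 25 mm across and 22 mm high, about 22 g, one of six that start in the scoop; origin at its centre.
- pebble2: Rounded stone polishing pebble, 25 mm across and 22 mm high, about 22 g, one of six that start in the scoop; origin at its centre.
- pebble3: Rounded stone polishing pebble, 25 mm across and 22 mm high, about 22 g, one of six that start in the scoop; origin at its centre.
- pebble4: Rounded stone polishing pebble, 25 mm across and 22 mm high, about 22 g, one of six that start in the scoop; origin at its centre.
- pebble5: Rounded stone polishing pebble, 25 mm across and 22 mm high, about 22 g, one of six that start in the scoop; origin at its centre.
- offcut: Bystander: marble offcut, 70 x 60 x 50 mm; origin under its centre.
- chisel: Bystander: steel stone chisel lying along its x, 200 mm long, 14 mm thick; origin under its middle.
- brush: Bystander: wooden dusting brush lying along its x, 200 mm long; origin under its middle.
- disc: Bystander: grinding disc lying flat, 125 mm across, 8 mm thick; origin under its centre.
- tin: Bystander: wax tin, 72 mm across, 70 mm tall; origin under its centre.

How it is judged:
On the way, in this order (a step that is already met when the one before it is completed fails the run):
1. all six pebbles lie in the funnel, above the closed shutter (horizontal distance between each of pebble0, pebble1, pebble2, pebble3, pebble4, pebble5 and hopper_rim below 0.08 m and z of pebble0 in the frame of hopper_rim between -0.07 and 0.005 m and z of pebble1 in the frame of hopper_rim between -0.07 and 0.005 m and z of pebble2 in the frame of hopper_rim between -0.07 and 0.005 m and z of pebble3 in the frame of hopper_rim between -0.07 and 0.005 m and z of pebble4 in the frame of hopper_rim between -0.07 and 0.005 m and z of pebble5 in the frame of hopper_rim between -0.07 and 0.005 m and value of joint shutter below 0.15 rad), for 0.2 s.
2. the scoop stands upright on the bench, let go (height (world z) of scoop below 0.008 m and angle between scoop's own z axis and vertical below 0.12 rad and linear speed of scoop below 0.03 m/s and contact force between scoop and the fingers below 0.1 N), for 0.2 s.
3. the shutter lever is at its stop (value of joint shutter above 1.22 rad), for 0.2 s.
At the end, for the whole second after the job is handed in: All six pebbles lie inside the jar (centres within 40 mm of its axis and less than 78 mm above its floor), the shutter is shut again (below 0.06 rad), and the scoop stands upright on the bench (underside within 8 mm of it, tilt under 0.12 rad), at rest (horizontal distance between each of pebble0, pebble1, pebble2, pebble3, pebble4, pebble5 and jar_floor below 0.04 m and z of pebble0 in the frame of jar_floor between 0 and 0.078 m and z of pebble1 in the frame of jar_floor between 0 and 0.078 m and z of pebble2 in the frame of jar_floor between 0 and 0.078 m and z of pebble3 in the frame of jar_floor between 0 and 0.078 m and z of pebble4 in the frame of jar_floor between 0 and 0.078 m and z of pebble5 in the frame of jar_floor between 0 and 0.078 m and value of joint shutter below 0.06 rad and height (world z) of scoop below 0.008 m and angle between scoop's own z axis and vertical below 0.12 rad and linear speed of scoop below 0.03 m/s); the robot touches nothing.
It fails at once if the shutter lever is pressed with more than 40 N (contact force between anything else and shutter above 40 N).
It fails at once if a bystander is moved more than 40 mm (distance of any of offcut, chisel, brush, disc, tin from where it was at the start of the episode above 0.04 m).
It also fails if it takes over 70 s, if anything falls off the work surface, if the arm or the gripper's body presses on something with over 40 N, if the wrist force passes 120 N, or if a joint passes its speed limit or range.

## Working session

There is one attempt and no reset: what is moved stays moved. The work goes in short steps, Python scripts to look and compute and a tool call to move; the robot and the scene stay as the last step left them, time stands still between calls to the robot, and variables do not carry over. Pictures are saved under pics/ and viewed, at most 10 in all, crops included, and the job is handed in when it is done.

Besides the shell and the picture viewer there is one more tool, called after "Emit:" by a JSON object that holds its "api" and its "payload". move_arm: Moves the arm, as the interface text tells. Its arguments: {"type":"object","properties":{"motion":{"type":"array","items":{"type":"array","items":{"type":"number"}}},"newtons":{"type":"number"}},"required":["motion"]}

```bash
mkdir -p pics; python3 - <<'E'
from plant import r,eyes
import cv2,numpy as np
s=r.get_state();print(s)
for n in("top","side"):
    d=eyes.snapshot(n);np.savez(f"{n}0.npz",**d)
    cv2.imwrite(f"pics/{n}0.png",d["frame"][:,:,::-1]);print(d["intrinsics"],d["world_to_cam"])
E
```

```text
{'clock': 0.0, 'q': array([-1.19822458,  0.68997673, -0.19450622,  1.56634235,  0.1573276 ,
        0.90251442, -0.21508906]), 'qd': array([-0.00020684,  0.00048144, -0.00017788, -0.00205848,  0.00010645,
        0.00014745, -0.00108121]), 'joint_torque': array([-2.96724447e-04, -5.27573526e+01, -1.26654200e+00, -1.53425539e+01,
       -5.25354152e-02,  6.86949308e-03,  1.72682949e-04]), 'tool_pos': array([0.2075528 , 0.58885634, 0.23791483]), 'eef_rot': array([ 1.68524593e-01,  9.85697017e-01, -9.20319387e-04, -7.44999778e-05]), 'contact_force': array([ 0.58700766, -0.62097603,  0.4297688 ]), 'moment': array([-0.02335197,  0.04385008, -0.01741678]), 'finger_force': 0.0, 'opening': 0.9995988660396248}
[[395.09588643   0.         284.47483349]
 [  0.         395.09588643 206.56469441]
 [  0.           0.           1.        ]] [[-8.39070537e-04 -9.99845161e-01 -1.75769633e-02  5.20060802e-03]
 [-9.96640824e-01  2.27554363e-03 -8.18650704e-02  5.89624726e-01]
 [ 8.18923917e-02  1.74492286e-02 -9.96488415e-01  9.94202955e-01]
 [ 0.00000000e+00  0.00000000e+00  0.00000000e+00  1.00000000e+00]]
[[408.20049078   0.         277.14415503]
 [  0.         408.20049078 205.35723605]
 [  0.           0.           1.        ]] [[ 0.72344339 -0.68992045  0.02528714 -0.40736519]
 [-0.32966396 -0.37740049 -0.86538462  0.31414282]
 [ 0.60658992  0.61772052 -0.5004698   0.69625623]
 [ 0.          0.          0.          1.        ]]
```

View pics/top0.png

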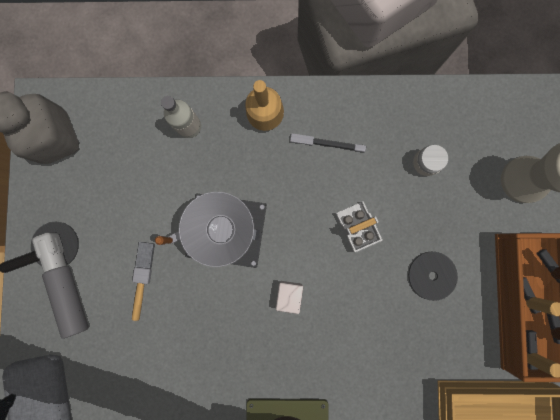

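View pics/side0.png

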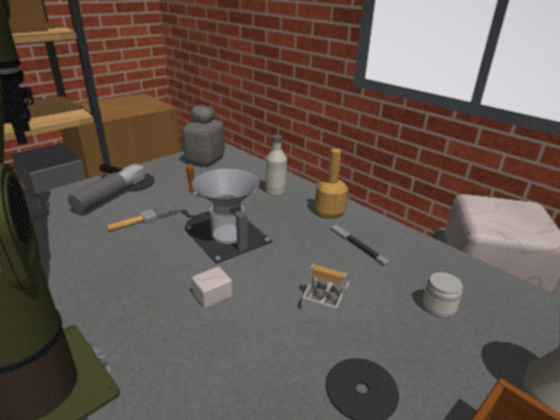

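The top view shows the funnel at (217,229), the grip at (162,240) and the scoop at (360,227) with its bar running from (349,231) to (377,221). I'll enlarge both next.

```bash
python3 - <<'E'
import cv2,numpy as np
t=np.load("top0.npz")["frame"][:,:,::-1];s=np.load("side0.npz")["frame"][:,:,::-1]
a=cv2.resize(t[190:265,320:400],(400,375),interpolation=3)
b=cv2.resize(s[255:330,290:370],(400,375),interpolation=3)
c=cv2.resize(t[180:280,140:280],(400,286),interpolation=3)
d=cv2.resize(s[160:260,175:315],(400,286),interpolation=3)
o=np.zeros((600,800,3),np.uint8)
o[:300,:400]=cv2.resize(a,(400,300))*0
cv2.imwrite("pics/crop.png",cv2.resize(np.vstack([np.hstack([a,b]),np.hstack([c,d])]),(725,600)) if 0 else np.vstack([np.hstack([a,b])[:314],np.hstack([c,d])]))
E
```

```text
(no output)
```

View pics/crop.png

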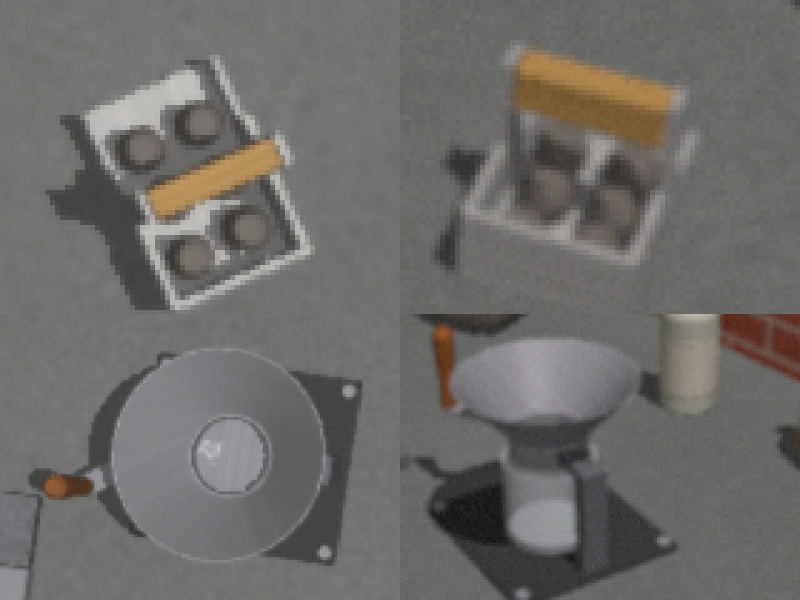

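The crops show the scoop's closed back facing the robot and its mouth pointing away and slightly left. The bar's top runs from about (351.4,230.8) to (375,220.4). The rim centre is at about (216.3,229.4) and the top of the grip at about (159.6,240.5).

```bash
cat > h.py <<'E'
import numpy as np
from scipy.spatial.transform import Rotation as R
def px(d,u,v,z):
    K=d["intrinsics"];T=d["world_to_cam"];Ri=T[:3,:3].T;c=-Ri@T[:3,3]
    w=Ri@np.linalg.solve(K,[u,v,1.]);return c+w*(z-c[2])/w[2]
def proj(d,p):
    q=d["world_to_cam"]@np.append(p,1);q=d["intrinsics"]@q[:3];return q[:2]/q[2]
def delta(s,p,Rw):
    """shift (mm) and rotvec(deg) in tool axes from state s to pose p, Rotation Rw"""
    R0=R.from_quat(s["eef_rot"]);return R0.inv().apply(np.array(p)-s["tool_pos"])*1e3,(R0.inv()*Rw).as_rotvec(degrees=True)
E
python3 - <<'E'
from h import *
t=np.load("top0.npz");s=np.load("side0.npz")
for n,u,v,z in[("bar1",351.4,230.8,.082),("bar2",375,220.4,.082),("rim",216.3,229.4,.165),("grip",159.6,240.5,.178),("basebolt1",140+349/2.857,180+(391-314)/2.857,.006),("bolt2",140+324/2.857,180+(552-314)/2.857,.006),("backL",320+178/5,190+303/5,.034),("backR",320+308/5,190+247/5,.034)]:
    p=px(t,u,v,z);print(n,p.round(4),"side",proj(s,p).round(1))
f=t["frame"].astype(int);zm=t["z_map"]
# orange bar mask in 3D
m=(f[:,:,0]>f[:,:,2]+60);m[:, :330]=0;m[:,395:]=0;m[:200]=0;m[250:]=0
v,u=np.nonzero(m);P=np.array([px(t,a,b,.082) for a,b in zip(u,v)]);c=P[:,:2].mean(0);w,V=np.linalg.eigh(np.cov(P[:,:2].T));print(len(u),c,V[:,1],np.sqrt(12*w))
# rim ellipse
p=R.from_quat([.168524593,.985697017,-.00092,0]).as_matrix();print(p)
E
```

```text
bar1 [ 0.5259 -0.1581  0.082 ] side [316.4 265.7]
bar2 [ 0.5509 -0.2153  0.082 ] side [344.7 273.4]
rim [0.5276 0.153  0.165 ] side [226.7 181.4]
grip [0.5033 0.2744 0.178 ] side [191.1 164.1]
basebolt1 [0.5902 0.0632 0.006 ] side [268.2 239.2]
bolt2 [0.4435 0.0854 0.006 ] side [218.7 257.8]
backL [ 0.477  -0.1752  0.034 ] side [305.3 297.2]
backR [ 0.5051 -0.2411  0.034 ] side [338.2 307.4]
161 [ 0.53941458 -0.18470908] [-0.39659145  0.91799522] [0.01443897 0.06442673]
[[-9.43198923e-01  3.32228379e-01 -3.10085253e-04]
 [ 3.32228379e-01  9.43197230e-01 -1.81368252e-03]
 [-3.10085253e-04 -1.81368252e-03 -9.99998307e-01]]
```

Emit:
{"api": "move_arm", "payload": {"motion": [[-45,-30,-20,0,0,0,0],[-90,-60,-40,0,0,0,0],[-135,-90,-60,0,0,0,0],[-180,-120,-80,0,0,0,0],[-225,-150,-100,0,0,0,0]]}}

```text
clock: 0.72
tool_pos: [0.3709, 0.3715, 0.3391]
eef_rot: [0.169, 0.986, -0.0, -0.0]
contact_force: [0.6, -0.3, 1.0]
opening: 0.998
finger_force: 0.0
```

Emit:
{"api": "move_arm", "payload": {"motion": [[-45,-30,0,0,0,0,0],[-90,-60,0,0,0,0,0],[-135,-90,0,0,0,0,0],[-180,-120,0,0,0,0,0],[-222,-155,0,0,0,0,0]]}}

```text
clock: 1.35
tool_pos: [0.5287, 0.1519, 0.3384]
eef_rot: [0.168, 0.986, 0.0, -0.0]
contact_force: [0.6, 0.2, 0.3]
opening: 1.002
finger_force: 0.0
```

Emit:
{"api": "move_arm", "payload": {"motion": [[0,0,0,0,0,10,0],[0,0,0,0,0,20,0],[0,0,0,0,0,30,0],[0,0,0,0,0,40,0],[0,0,0,0,0,47,0]]}}

```text
clock: 1.98
tool_pos: [0.5276, 0.1532, 0.3383]
eef_rot: [0.549, 0.836, -0.0, -0.0]
contact_force: [-0.7, 0.1, -0.6]
opening: 1.002
finger_force: 0.0
```

Emit:
{"api": "move_arm", "payload": {"motion": [[0,0,0,10,0,0,0],[0,0,0,20,0,0,0],[0,0,0,30,0,0,0],[0,0,0,40,0,0,0],[0,0,0,50,0,0,0]]}}

```text
clock: 2.6
tool_pos: [0.5252, 0.152, 0.3344]
eef_rot: [0.495, 0.76, -0.352, -0.232]
contact_force: [-41.5, -6.2, 51.9]
opening: 1.003
finger_force: 0.0
```

Emit:
{"api": "move_arm", "payload": {"motion": [[0,0,0,10,0,0,0],[0,0,0,10,0,0,0]]}}

```text
clock: 2.85
tool_pos: [0.5249, 0.1653, 0.3587]
eef_rot: [0.507, 0.77, -0.333, -0.199]
contact_force: [0.7, 0.1, -0.5]
opening: 1.0
finger_force: 0.0
```

```bash
python3 - <<'E'
from plant import r
s=r.get_state();print(s["q"].round(2),s["tool_pos"],s["contact_force"])
from h import *
print(R.from_quat(s["eef_rot"]).as_matrix().round(3))
E
```

```text
[-0.65  1.02  0.75  0.96 -0.3   2.09  0.42] [0.52491657 0.16526998 0.35873922] [ 0.68218657  0.11919456 -0.49001591]
[[-0.406  0.649 -0.643]
 [ 0.913  0.264 -0.31 ]
 [-0.032 -0.714 -0.7  ]]
```

```bash
cat >> h.py <<'E'
def ori(yaw,tilt):
    return R.from_euler("z",yaw,degrees=True)*R.from_matrix(np.array([[0,1,0],[1,0,0],[0,0,-1.]]))*R.from_euler("x",tilt,degrees=True)
def show(s,p,Rw):
    a,b=delta(s,p,Rw);print("d",a.round(1),b.round(1),"dist",np.linalg.norm(a).round(1),np.linalg.norm(b).round(1))
E
python3 - <<'E'
from plant import r
from h import *
s=r.get_state()
print(ori(90,30).as_matrix().round(2))
for y in(23,90): 
  for t in (0,60): print(y,t);show(s,[.528,.153,.35],ori(y,t))
E
```

```text
[[-1.    0.   -0.  ]
 [ 0.    0.87 -0.5 ]
 [ 0.   -0.5  -0.87]]
23 0
d [-12.2   5.    7.9] [-45.5   2.1   0.2] dist 15.4 45.6
23 60
d [-12.2   5.    7.9] [14.5  1.9 -0.9] dist 15.4 14.6
90 0
d [-12.2   5.    7.9] [-41.3 -24.7 -63.1] dist 15.4 79.3
90 60
d [-12.2   5.    7.9] [ 11.8 -51.7 -41.3] dist 15.4 67.2
```

Emit:
{"api": "move_arm", "payload": {"motion": [[-12,5,8,-9,0,0,0],[-12,5,8,-18,0,0,0],[-12,5,8,-27,0,0,0],[-12,5,8,-36,0,0,0],[-12,5,8,-45.5,2,0,0]]}}

```text
clock: 3.48
tool_pos: [0.5275, 0.1542, 0.3511]
eef_rot: [0.55, 0.835, 0.003, 0.001]
contact_force: [0.2, 1.3, 0.5]
opening: 0.999
finger_force: 0.0
```

Emit:
{"api": "move_arm", "payload": {"motion": [[0,0,0,0,0,-10,0],[0,0,0,0,0,-20,0],[0,0,0,0,0,-30,0],[0,0,0,0,0,-40,0],[0,0,0,0,0,-50,0]]}}

```text
clock: 4.1
tool_pos: [0.5272, 0.1532, 0.3508]
eef_rot: [0.143, 0.99, 0.001, -0.001]
contact_force: [0.7, -0.8, 0.1]
opening: 1.001
finger_force: 0.0
```

Emit:
{"api": "move_arm", "payload": {"motion": [[0,0,0,0,0,-10,0],[0,0,0,0,0,-17,0]]}}

```text
clock: 4.35
tool_pos: [0.5272, 0.1532, 0.3508]
eef_rot: [-0.004, 1.0, 0.001, -0.001]
contact_force: [0.0, 0.3, 0.0]
opening: 1.002
finger_force: 0.0
```

Emit:
{"api": "move_arm", "payload": {"motion": [[0,0,0,10,0,0,0],[0,0,0,20,0,0,0],[0,0,0,30,0,0,0],[0,0,0,40,0,0,0],[0,0,0,50,0,0,0]]}}

```text
clock: 4.97
tool_pos: [0.5276, 0.1542, 0.3511]
eef_rot: [-0.002, 0.906, -0.424, 0.001]
contact_force: [0.1, -0.7, 0.0]
opening: 1.0
finger_force: 0.0
```

```bash
python3 - <<'E'
from plant import r
s=r.get_state();print(s["q"].round(2),s["tool_pos"],s["contact_force"])
from h import *
print(R.from_quat(s["eef_rot"]).as_matrix().round(3))
show(s,[.528,.153,.35],ori(90,60))
E
```

```text
[-1.07  0.85  0.72  1.47  0.26  1.39  1.04] [0.52759393 0.15420799 0.35111855] [ 0.09171407 -0.74881504  0.04141924]
[[-1.    -0.003  0.004]
 [-0.005  0.64  -0.768]
 [-0.    -0.768 -0.64 ]]
d [-0.4  0.1  1.6] [9.8 0.3 0.2] dist 1.7 9.8
```

Emit:
{"api": "move_arm", "payload": {"motion": [[0,18,15,5,0,0,0],[0,36,30,10,0,0,0],[0,54,45,15,0,0,0],[0,54,45,20,0,0,0],[0,54,45,20,0,0,0]]}}

```text
clock: 5.6
tool_pos: [0.5269, 0.1544, 0.2784]
eef_rot: [-0.003, 0.819, -0.573, -0.0]
contact_force: [-0.8, -0.2, 0.3]
opening: 0.998
finger_force: 0.0
```

```bash
python3 - <<'E'
from plant import r
s=r.get_state();print(s["q"].round(2),s["tool_pos"],s["contact_force"])
from h import *
print(R.from_quat(s["eef_rot"]).as_matrix().round(3))
show(s,[.539,-.186,.28],ori(23.4,0))
E
```

```text
[-1.12  1.14  0.75  1.46  0.34  1.42  0.93] [0.52694584 0.15443102 0.27840076] [-0.77225222 -0.19408342  0.32309663]
[[-1.    -0.006  0.004]
 [-0.005  0.342 -0.94 ]
 [ 0.004 -0.94  -0.342]]
d [ -10.2 -118.1  319.4] [-61.6  40.4  58.1] dist 340.6 93.9
```

Emit:
{"api": "move_arm", "payload": {"motion": [[0,-10,-4,-10,0,0,0],[0,-20,-8,-20,0,0,0],[0,-30,-12,-30,0,0,0],[0,-38,-14,-40,0,0,0],[0,-38,-14,-50,0,0,0]]}}

```text
clock: 6.22
tool_pos: [0.5285, 0.1531, 0.3243]
eef_rot: [-0.001, 0.986, -0.169, 0.003]
contact_force: [-0.1, -0.1, -0.7]
opening: 0.997
finger_force: 0.0
```

Emit:
{"api": "move_arm", "payload": {"motion": [[0,0,0,-10,0,0,0],[0,0,0,-20,0,0,0]]}}

```text
clock: 6.48
tool_pos: [0.5281, 0.1528, 0.3239]
eef_rot: [-0.001, 1.0, 0.004, 0.003]
contact_force: [-0.4, -0.5, -1.0]
opening: 1.001
finger_force: 0.0
```

Emit:
{"api": "move_arm", "payload": {"motion": [[0,-60,0,0,0,10,0],[0,-120,0,0,0,20,0],[-5,-180,0,0,0,30,0],[-10,-240,0,0,0,40,0],[-12,-300,0,0,0,50,0]]}}

```text
clock: 7.1
tool_pos: [0.5405, -0.1491, 0.3225]
eef_rot: [0.424, 0.906, 0.002, 0.001]
contact_force: [1.4, -0.0, 0.1]
opening: 1.001
finger_force: 0.0
```

```bash
python3 - <<'E'
from plant import r,eyes
import cv2
s=r.get_state();print(s["q"].round(2),s["tool_pos"],s["contact_force"])
from h import *
show(s,[.539,-.186,.18],ori(23.4,0))
show(s,[.539,-.186,.051],ori(23.4,0))
for n in("wrist",):
    d=eyes.snapshot(n);np.savez(f"{n}1.npz",**d)
    cv2.imwrite(f"pics/{n}1.png",d["frame"][:,:,::-1]);print(d["intrinsics"],proj(d,[.539,-.186,.082]))
E
```

```text
[-0.17  0.57  0.62  1.68 -0.38  1.02  1.27] [ 0.54046343 -0.1490859   0.32250917] [ 1.39477814 -0.01141291  0.07005006]
d [-27.3 -25.3 142.4] [ 0.2  0.  16.4] dist 147.2 16.4
d [-27.2 -25.8 271.4] [ 0.2  0.  16.4] dist 274.0 16.4
[[325.1922621    0.         279.955321  ]
 [  0.         325.1922621  204.72227744]
 [  0.           0.           1.        ]] [258.1660279  196.74743392]
```

Emit:
{"api": "move_arm", "payload": {"motion": [[-14,-13,40,0,0,8,0],[-27,-25,80,0,0,16.4,0],[-27,-25,130,0,0,16.4,0],[-27,-25,170,0,0,16.4,0],[-27,-25,170,0,0,16.4,0]]}}

```text
clock: 7.78
tool_pos: [0.5372, -0.1824, 0.1498]
eef_rot: [0.546, 0.838, 0.0, -0.002]
contact_force: [1.4, -0.8, 1.4]
opening: 1.001
finger_force: 0.0
```

```bash
python3 - <<'E'
from plant import r,eyes
import cv2
s=r.get_state();print(s["tool_pos"])
from h import *
show(s,[.539,-.186,.051],ori(23.4,0))
d=eyes.snapshot("top");f=d["frame"][:,:,::-1];w=eyes.snapshot("wrist")["frame"][:,:,::-1]
cv2.imwrite("pics/g1.png",np.hstack([cv2.resize(f[180:275,310:405],(400,400),interpolation=3),cv2.resize(w[60:350,135:425],(400,400))]))
E
```

```text
[ 0.53724265 -0.18240668  0.14980596]
d [-4.5  0.3 98.8] [-0.1 -0.3  0.4] dist 98.9 0.5
```

View pics/g1.png

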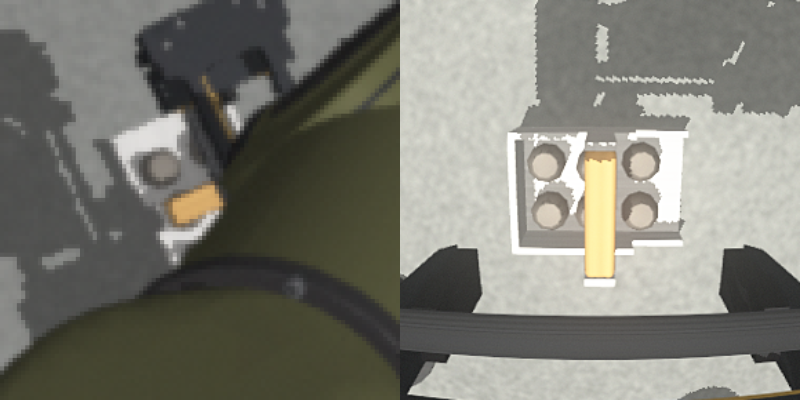

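The wrist view shows the bar at crop column 600, midway between the fingers (480 and 722) and square to them. Next I'll lower and grip.

Emit:
{"api": "move_arm", "payload": {"motion": [[-4,0,35,0,0,0,0],[-4,0,70,0,0,0,0],[-4,0,98,0,0,0,0],[-4,0,98,0,0,0,0.3],[-4,0,98,0,0,0,1]], "newtons": 40}}

```text
clock: 8.5
tool_pos: [0.542, -0.1872, 0.055]
eef_rot: [0.546, 0.838, 0.001, 0.001]
contact_force: [-0.8, 0.3, 0.0]
opening: 0.799
finger_force: 0.0
```

Emit:
{"api": "move_arm", "payload": {"motion": [[0,0,0,0,0,0,1],[0,0,0,0,0,0,1],[0,0,0,0,0,0,1],[0,0,0,0,0,0,1],[0,0,0,0,0,0,1]]}}

```text
clock: 9.12
tool_pos: [0.5404, -0.1863, 0.0527]
eef_rot: [0.546, 0.838, 0.001, -0.001]
contact_force: [-0.1, -0.1, -0.6]
opening: 0.224
finger_force: 0.0
```

Emit:
{"api": "move_arm", "payload": {"motion": [[0,0,-5,0,0,0,1],[0,0,-15,0,0,0,1],[0,0,-25,0,0,0,1],[0,0,-40,0,0,0,1],[0,0,-40,0,0,0,1]]}}

```text
clock: 9.75
tool_pos: [0.5414, -0.1868, 0.0943]
eef_rot: [0.546, 0.838, 0.001, 0.001]
contact_force: [-0.4, -0.2, -4.1]
opening: 0.177
finger_force: 40.0
```

```bash
python3 - <<'E'
from plant import r,eyes
import cv2
from h import *
s=r.get_state();print(s["tool_pos"],s["finger_force"])
f=eyes.snapshot("side")["frame"][:,:,::-1];w=eyes.snapshot("wrist")["frame"][:,:,::-1]
cv2.imwrite("pics/g2.png",np.hstack([cv2.resize(f[210:310,270:370],(400,400),interpolation=3),cv2.resize(w[60:350,135:425],(400,400))]))
E
```

```text
[ 0.54144023 -0.18683222  0.09429953] 39.991370793432
```

View pics/g2.png

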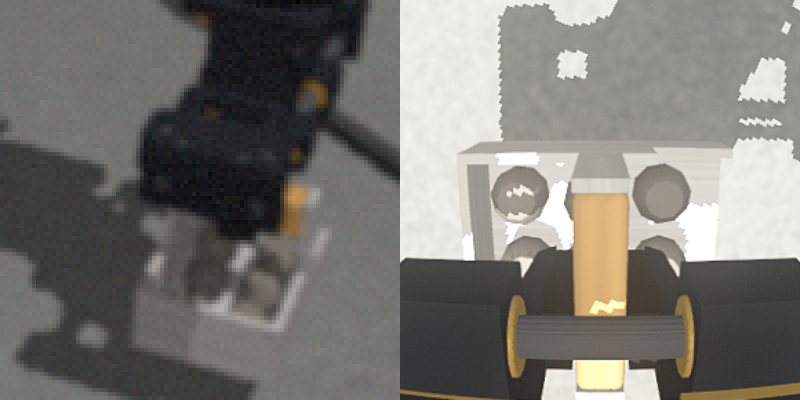

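Emit:
{"api": "move_arm", "payload": {"motion": [[0,0,-10,0,0,0,1],[0,0,-28,-2,0,0,1],[0,0,-48,-4,0,0,1],[0,0,-72,-7,0,0,1],[0,0,-96,-10,0,0,1]]}}

```text
clock: 10.48
tool_pos: [0.5401, -0.1866, 0.1896]
eef_rot: [0.544, 0.834, 0.074, 0.047]
contact_force: [0.0, -0.7, -3.0]
opening: 0.174
finger_force: 40.0
```

Emit:
{"api": "move_arm", "payload": {"motion": [[0,-4,-24,0,0,0,1],[0,-8,-48,0,0,0,1],[0,-13,-72,0,0,0,1],[0,-17,-95,0,0,0,1],[0,-19,-108,0,0,0,1]]}}

```text
clock: 11.1
tool_pos: [0.5056, -0.2024, 0.2929]
eef_rot: [0.544, 0.834, 0.074, 0.047]
contact_force: [-1.1, -0.1, -4.8]
opening: 0.175
finger_force: 40.0
```

```bash
cat > rows.py <<'E'
from plant import r
from h import *
import sys
# usage: rows.py x y z yaw tilt
a=list(map(float,sys.argv[1:]));s=r.get_state();print(s["tool_pos"].round(4),s["finger_force"],s["contact_force"].round(1));show(s,a[:3],ori(*a[3:]))
E
python3 rows.py .528 .05 .30 90 -10
```

```text
[ 0.5056 -0.2024  0.2929] 39.991524964571 [-1.1 -0.1 -4.8]
d [222.  121.4  14.6] [  0.1  11.5 -65.3] dist 253.5 66.3
```

Emit:
{"api": "move_arm", "payload": {"motion": [[8,4,0,0,0,0,1],[26,14,2,0,0,0,1],[50,27,3,0,0,0,1],[76,41,5,0,0,0,1],[102,56,7,0,0,0,1]]}}

```text
clock: 11.72
tool_pos: [0.5161, -0.0834, 0.2937]
eef_rot: [0.544, 0.835, 0.074, 0.046]
contact_force: [0.9, 0.6, -2.8]
opening: 0.176
finger_force: 40.0
```

Emit:
{"api": "move_arm", "payload": {"motion": [[26,14,2,0,0,0,1],[52,28,3,0,0,0,1],[78,43,5,0,0,0,1],[102,56,7,0,0,0,1],[118,65,8,0,0,0,1]]}}

```text
clock: 12.35
tool_pos: [0.5279, 0.0517, 0.2971]
eef_rot: [0.543, 0.835, 0.073, 0.045]
contact_force: [0.5, 0.0, -3.8]
opening: 0.178
finger_force: 40.0
```

Emit:
{"api": "move_arm", "payload": {"motion": [[0,0,0,0,0.6,-3,1],[0,0,0,0,1.6,-9,1],[0,0,0,0,2.8,-16,1],[0,0,0,0,4.1,-23,1],[0,0,0,0,5.3,-30,1]]}}

```text
clock: 12.98
tool_pos: [0.528, 0.0497, 0.2973]
eef_rot: [0.303, 0.949, 0.084, 0.025]
contact_force: [0.1, -0.2, -4.1]
opening: 0.174
finger_force: 40.0
```

Emit:
{"api": "move_arm", "payload": {"motion": [[0,0,0,0,1.2,-7,1],[0,0,0,0,2.5,-14,1],[0,0,0,0,3.7,-21,1],[0,0,0,0,5.3,-30,1],[0,0,0,0,6.2,-35,1]]}}

```text
clock: 13.6
tool_pos: [0.5283, 0.0496, 0.2973]
eef_rot: [-0.0, 0.996, 0.088, -0.002]
contact_force: [-0.5, -0.1, -3.7]
opening: 0.173
finger_force: 40.0
```

```bash
python3 rows.py .528 .06 .25 90 0; python3 - <<'E'
from plant import eyes
import cv2
from h import *
f=eyes.snapshot("side")["frame"][:,:,::-1];w=eyes.snapshot("wrist")["frame"][:,:,::-1]
cv2.imwrite("pics/g3.png",np.hstack([cv2.resize(f[100:270,140:310],(400,400),interpolation=3),cv2.resize(w[60:350,135:425],(400,400))]))
E
```

```text
[0.5283 0.0496 0.2973] 39.99139588326216 [-0.5 -0.1 -3.7]
d [ 0.2  1.9 48.4] [10.1 -0.2  0.1] dist 48.5 10.2
```

View pics/g3.png

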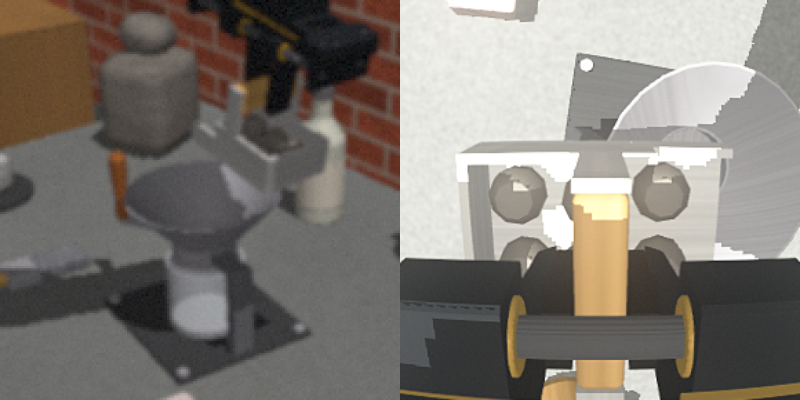

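Emit:
{"api": "move_arm", "payload": {"motion": [[0,2,15,2,0,0,1],[0,4,30,4,0,0,1],[0,6,44,6,0,0,1],[0,8,58,8,0,0,1],[0,8,58,10,0,0,1]]}}

```text
clock: 14.32
tool_pos: [0.5274, 0.0681, 0.2411]
eef_rot: [0.002, 1.0, 0.001, -0.002]
contact_force: [-0.5, -0.4, -3.9]
opening: 0.176
finger_force: 40.0
```

Emit:
{"api": "move_arm", "payload": {"motion": [[0,2.7,-2.8,3,0,0,1],[0,5.6,-5.5,6,0,0,1],[0,8.7,-8,9,0,0,1],[0,11.8,-10.3,12,0,0,1],[0,15.1,-12.5,15,0,0,1]]}}

```text
clock: 14.95
tool_pos: [0.5283, 0.0831, 0.2547]
eef_rot: [0.002, 0.992, -0.13, -0.001]
contact_force: [0.3, -0.4, -3.7]
opening: 0.179
finger_force: 40.0
```

Emit:
{"api": "move_arm", "payload": {"motion": [[0,1.8,-1.9,2,0,0,1],[0,3.7,-3.7,4,0,0,1],[0,5.6,-5.5,6,0,0,1],[0,7.6,-7.2,8,0,0,1],[0,9.7,-8.8,10,0,0,1]]}}

```text
clock: 15.58
tool_pos: [0.5291, 0.0936, 0.2614]
eef_rot: [0.002, 0.976, -0.216, -0.001]
contact_force: [0.2, -0.0, -3.8]
opening: 0.179
finger_force: 40.0
```

Emit:
{"api": "move_arm", "payload": {"motion": [[0,1.8,-1.9,2,0,0,1],[0,3.7,-3.7,4,0,0,1],[0,5.6,-5.5,6,0,0,1],[0,7.6,-7.2,8,0,0,1],[0,9.7,-8.8,10,0,0,1]]}}

```text
clock: 16.2
tool_pos: [0.5291, 0.1061, 0.2653]
eef_rot: [0.001, 0.954, -0.301, -0.001]
contact_force: [-0.4, -0.4, -2.9]
opening: 0.178
finger_force: 40.0
```

Emit:
{"api": "move_arm", "payload": {"motion": [[0,1.8,-1.9,2,0,0,1],[0,3.7,-3.7,4,0,0,1],[0,5.6,-5.5,6,0,0,1],[0,7.6,-7.2,8,0,0,1],[0,9.7,-8.8,10,0,0,1]]}}

```text
clock: 16.82
tool_pos: [0.5292, 0.1191, 0.2669]
eef_rot: [0.001, 0.924, -0.383, -0.001]
contact_force: [-0.6, -0.4, -2.5]
opening: 0.178
finger_force: 40.0
```

Emit:
{"api": "move_arm", "payload": {"motion": [[0,2.7,-2.8,3,0,0,1],[0,5.6,-5.5,6,0,0,1],[0,8.7,-8,9,0,0,1],[0,11.8,-10.3,12,0,0,1],[0,15.1,-12.5,15,0,0,1]]}}

```text
clock: 17.45
tool_pos: [0.5292, 0.1388, 0.2649]
eef_rot: [0.001, 0.866, -0.501, -0.001]
contact_force: [0.5, -0.4, -2.2]
opening: 0.18
finger_force: 40.0
```

```bash
python3 rows.py .528 .08 .32 90 60; python3 - <<'E'
from plant import eyes
import cv2
from h import *
f=eyes.snapshot("side")["frame"][:,:,::-1];w=eyes.snapshot("wrist")["frame"][:,:,::-1]
cv2.imwrite("pics/g4.png",np.hstack([cv2.resize(f[100:270,140:310],(400,400),interpolation=3),cv2.resize(w[60:350,135:425],(400,400))]))
E
```

```text
[0.5292 0.1388 0.2649] 39.99949257820845 [ 0.5 -0.4 -2.2]
d [  1.1 -77.1  23.5] [-0.1 -0.2 -0. ] dist 80.6 0.2
```

View pics/g4.png

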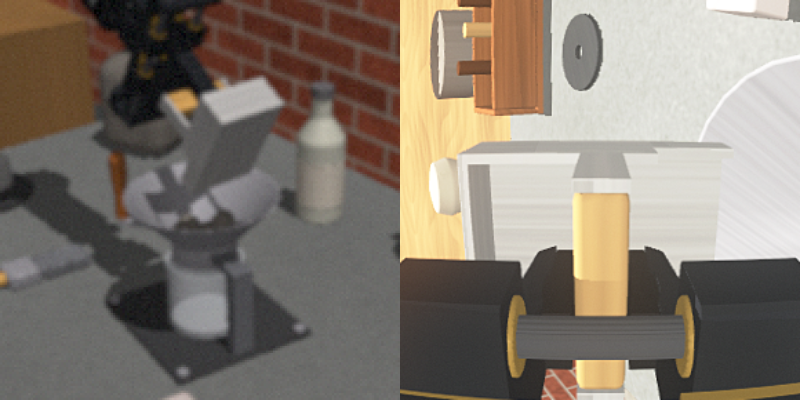

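Emit:
{"api": "move_arm", "payload": {"motion": [[0,-20,-12,0,0,0,1],[0,-52,-30,-5,0,0,1],[0,-85,-50,-15,0,0,1],[0,-95,-25,-25,0,0,1],[0,-110,0,-35,0,0,1]]}}

```text
clock: 18.18
tool_pos: [0.5291, 0.0809, 0.3635]
eef_rot: [0.002, 0.977, -0.213, 0.001]
contact_force: [0.4, -1.0, -2.8]
opening: 0.173
finger_force: 40.0
```

Emit:
{"api": "move_arm", "payload": {"motion": [[0,0,0,-8,0,0,1],[0,0,0,-17,0,0,1],[0,0,0,-25,0,0,1]]}}

```text
clock: 18.55
tool_pos: [0.5284, 0.0799, 0.3632]
eef_rot: [0.003, 1.0, 0.003, 0.001]
contact_force: [-0.6, 0.6, -2.0]
opening: 0.175
finger_force: 40.0
```

Emit:
{"api": "move_arm", "payload": {"motion": [[0,-50,0,0,0,5,1],[0,-100,0,0,0,15,1],[0,-150,0,0,0,25,1],[0,-200,0,0,0,35,1],[0,-240,0,0,0,45,1]]}}

```text
clock: 19.18
tool_pos: [0.5259, -0.1612, 0.3622]
eef_rot: [0.389, 0.921, 0.0, -0.0]
contact_force: [-0.1, 0.3, -2.5]
opening: 0.173
finger_force: 40.0
```

```bash
python3 rows.py .539 -.186 .11 23.4 0; python3 - <<'E'
from plant import eyes
import cv2
from h import *
f=eyes.snapshot("top")["frame"][:,:,::-1];w=eyes.snapshot("wrist")["frame"][:,:,::-1]
cv2.imwrite("pics/g5.png",np.hstack([cv2.resize(f[180:280,160:260],(400,400),interpolation=3),cv2.resize(w[60:350,135:425],(400,400))]))
E
```

```text
[ 0.5259 -0.1612  0.3622] 39.988237638026476 [-0.1  0.3 -2.5]
d [-27.   -7.9 252.2] [ 0.  -0.  20.9] dist 253.7 20.9
```

View pics/g5.png

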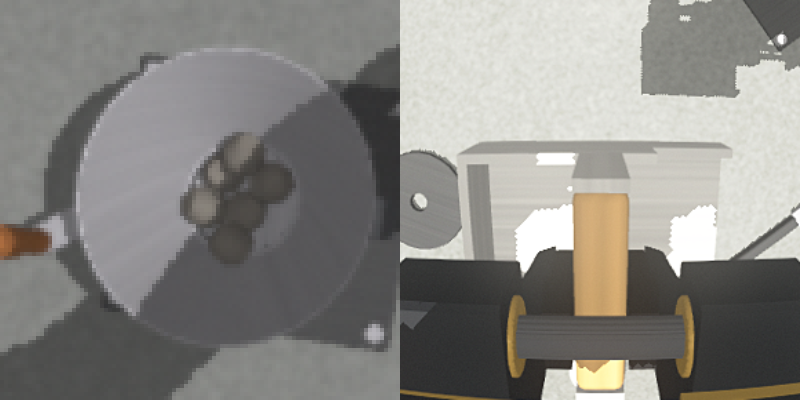

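All six pebbles lie in the funnel, at crop (185–290, 135–265), and the scoop is empty. Next I'll set the scoop down where it stood.

Emit:
{"api": "move_arm", "payload": {"motion": [[-13,-4,40,0,0,10,1],[-27,-8,90,0,0,20.9,1],[-27,-8,145,0,0,20.9,1],[-27,-8,200,0,0,20.9,1],[-27,-8,250,0,0,20.9,1]]}}

```text
clock: 19.9
tool_pos: [0.5411, -0.1813, 0.1099]
eef_rot: [0.544, 0.839, 0.001, -0.001]
contact_force: [0.4, -0.3, -1.8]
opening: 0.175
finger_force: 40.0
```

Emit:
{"api": "move_arm", "payload": {"motion": [[0,0,20,0,0,0,1],[0,0,40,0,0,0,1],[0,0,47,0,0,0,1],[0,0,49,0,0,0,1],[0,0,50,0,0,0,1]]}}

```text
clock: 20.52
tool_pos: [0.5419, -0.1813, 0.0607]
eef_rot: [0.545, 0.838, 0.001, -0.0]
contact_force: [0.7, 0.1, -2.3]
opening: 0.177
finger_force: 40.0
```

```bash
python3 rows.py .541 -.187 .055 23.4 0
```

```text
[ 0.5419 -0.1813  0.0607] 39.991170186549425 [ 0.7  0.1 -2.3]
d [-4.9 -3.1  5.7] [ 0.1 -0.1  0.5] dist 8.1 0.6
```

Emit:
{"api": "move_arm", "payload": {"motion": [[0,0,1.5,0,0,0,1],[0,0,3,0,0,0,1],[0,0,3,0,0,0,1]]}}

```text
clock: 20.9
tool_pos: [0.5413, -0.1809, 0.0567]
eef_rot: [0.545, 0.838, 0.001, -0.001]
contact_force: [0.4, 0.5, -2.7]
opening: 0.177
finger_force: 40.0
```

Emit:
{"api": "move_arm", "payload": {"motion": [[0,0,1,0,0,0,1],[0,0,2,0,0,0,1],[0,0,2,0,0,0,1]]}}

```text
clock: 21.28
tool_pos: [0.5413, -0.1809, 0.0546]
eef_rot: [0.545, 0.838, 0.001, -0.001]
contact_force: [0.5, -0.7, -2.3]
opening: 0.179
finger_force: 40.0
```

Emit:
{"api": "move_arm", "payload": {"motion": [[0,0,1,0,0,0,1],[0,0,2,0,0,0,1],[0,0,2,0,0,0,1]]}}

```text
clock: 21.65
tool_pos: [0.5414, -0.1811, 0.0541]
eef_rot: [0.545, 0.838, 0.001, -0.001]
contact_force: [-2.5, 2.5, 11.2]
opening: 0.176
finger_force: 40.0
```

Emit:
{"api": "move_arm", "payload": {"motion": [[0,0,-1,0,0,0,1],[0,0,-1,0,0,0,0],[0,0,-1,0,0,0,0],[0,0,-1,0,0,0,0],[0,0,-1,0,0,0,0]]}}

```text
clock: 22.28
tool_pos: [0.5414, -0.181, 0.0536]
eef_rot: [0.545, 0.838, 0.001, -0.001]
contact_force: [-0.1, 0.8, 0.2]
opening: 0.608
finger_force: 0.0
```

Emit:
{"api": "move_arm", "payload": {"motion": [[0,0,0,0,0,0,0],[0,0,0,0,0,0,0],[0,0,-30,0,0,0,0],[0,0,-90,0,0,0,0],[0,0,-150,0,0,0,0]]}}

```text
clock: 22.9
tool_pos: [0.5411, -0.1811, 0.2051]
eef_rot: [0.545, 0.838, 0.0, -0.001]
contact_force: [1.2, 0.1, 0.1]
opening: 0.997
finger_force: 0.0
```

Emit:
{"api": "move_arm", "payload": {"motion": [[0,0,-60,0,0,0,0],[0,0,-130,0,0,0,0],[0,0,-130,0,0,0,0]]}}

```text
clock: 23.28
tool_pos: [0.5431, -0.1833, 0.3381]
eef_rot: [0.545, 0.838, 0.002, 0.003]
contact_force: [0.3, -0.0, -0.6]
opening: 0.999
finger_force: 0.0
```

```bash
python3 rows.py .5 .2 .32 90 0;python3 - <<'E'
from plant import eyes
import cv2
from h import *
t=eyes.snapshot("top");f=t["frame"][:,:,::-1];w=eyes.snapshot("side")["frame"][:,:,::-1]
cv2.imwrite("pics/g6.png",np.hstack([cv2.resize(f[180:280,130:270],(400,286),interpolation=3),cv2.resize(w[230:330,270:410],(400,286))]))
c=np.array([.528,.153]);g=np.array([.5033,.2744])
psi=-8.5;M=R.from_euler("z",psi,degrees=True).as_matrix()[:2,:2]
print("piv",c+M@[0,.062],"g0",c+M@[-.043,.12],"g1",c+M@[.043,.12])
E
```

```text
[ 0.5431 -0.1833  0.3381] 0.0 [ 0.3 -0.  -0.6]
d [368.  115.7  17.4] [  0.2   0.4 -66.1] dist 386.1 66.1
piv [0.53716418 0.21431898] g0 [0.50320945 0.27803771] g1 [0.58826481 0.2653261 ]
```

View pics/g6.png

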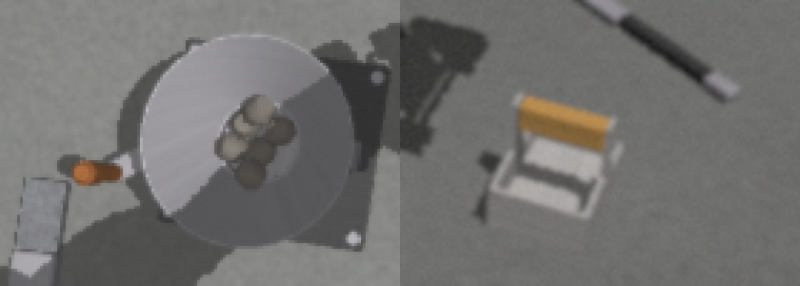

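The scoop stands upright and empty, and the six pebbles are still in the funnel. Next is the lever.

Emit:
{"api": "move_arm", "payload": {"motion": [[50,12,4,0,0,0,1],[105,24,8,0,0,0,1],[160,37,12,0,0,0,1],[215,50,15,0,0,0,1],[270,62,15,0,0,0,1]], "newtons": 20}}

```text
clock: 24.0
tool_pos: [0.4868, 0.0925, 0.317]
eef_rot: [0.545, 0.838, -0.001, -0.003]
contact_force: [-0.0, -0.3, -0.2]
opening: 0.456
finger_force: 0.0
```

Emit:
{"api": "move_arm", "payload": {"motion": [[50,12,0,0,0,8,1],[100,24,0,0,0,16,1],[150,36,0,0,0,24,1],[188,44,0,0,0,32,1],[188,44,0,0,0,32,1]]}}

```text
clock: 24.62
tool_pos: [0.4505, 0.2835, 0.3165]
eef_rot: [0.753, 0.658, -0.002, -0.001]
contact_force: [-0.3, -0.4, 0.9]
opening: 0.004
finger_force: 0.0
```

```bash
python3 rows.py .457 .279 .13 -8.5 0; python3 -c "
from plant import r;s=r.get_state();print(s['q'].round(2),s['opening'])"
```

```text
[0.4505 0.2835 0.3165] 0.0 [-0.3 -0.4  0.9]
d [ -3.3   8.  186.5] [-0.3  0.1  0.8] dist 186.7 0.8
[-1.23  0.7   1.09  1.77 -0.68  1.12 -0.04] 0.004436734200459376
```

Emit:
{"api": "move_arm", "payload": {"motion": [[-2,0,50,0,0,0,1],[-4,0,100,0,0,0,1],[-4,0,150,0,0,0,1],[-4,0,186,0,0,0.8,1],[-4,0,186,0,0,0.8,1]]}}

```text
clock: 25.25
tool_pos: [0.4499, 0.2743, 0.1312]
eef_rot: [0.76, 0.65, -0.003, -0.002]
contact_force: [0.4, -0.1, 0.1]
opening: 0.004
finger_force: 0.0
```

Emit:
{"api": "move_arm", "payload": {"motion": [[0,6,0,0,0,0,1],[0,12,0,0,0,0,1],[0,18,0,0,0,0,1]]}}

```text
clock: 25.62
tool_pos: [0.4711, 0.2738, 0.1348]
eef_rot: [0.76, 0.65, 0.001, -0.001]
contact_force: [-0.4, -0.4, -0.3]
opening: 0.008
finger_force: 0.0
```

```bash
python3 rows.py .4755 .276 .13 -8.5 0;python3 - <<'E'
from plant import eyes
import cv2
from h import *
f=eyes.snapshot("wrist")["frame"][:,:,::-1];w=eyes.snapshot("side")["frame"][:,:,::-1]
cv2.imwrite("pics/g7.png",np.hstack([cv2.resize(w[110:250,140:280],(400,400),interpolation=3),cv2.resize(f[60:350,135:425],(400,400))]))
E
```

```text
[0.4711 0.2738 0.1348] 0.0 [-0.4 -0.4 -0.3]
d [2.8 4.  4.8] [ 0.  -0.2 -0.4] dist 6.8 0.4
```

View pics/g7.png

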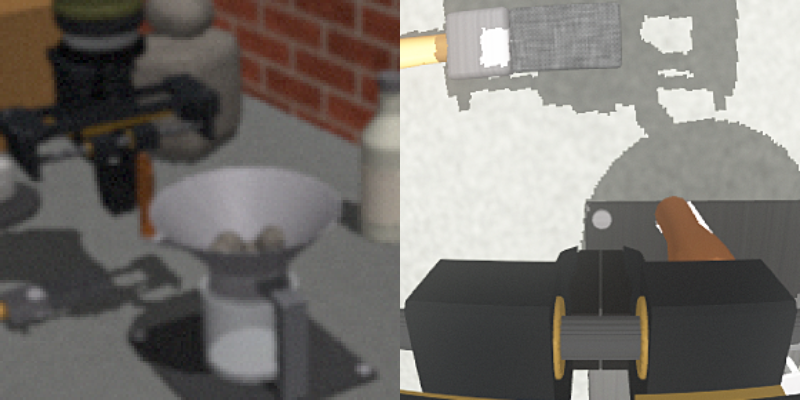

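Emit:
{"api": "move_arm", "payload": {"motion": [[1,2,0,0,0,0,1],[2,4,0,0,0,0,1],[2,6,0,0,0,0,1],[2,8,0,0,0,0,1]]}}

```text
clock: 26.22
tool_pos: [0.4771, 0.2751, 0.1335]
eef_rot: [0.76, 0.65, -0.0, -0.002]
contact_force: [-4.0, 3.0, 2.9]
opening: 0.005
finger_force: 2.0
```

Emit:
{"api": "move_arm", "payload": {"motion": [[0,2,0,0,0,0,1],[0,4,0,0,0,0,1],[0,6,0,0,0,0,1],[0,6,0,0,0,0,1]]}}

```text
clock: 26.72
tool_pos: [0.4841, 0.2732, 0.1336]
eef_rot: [0.76, 0.65, 0.0, -0.001]
contact_force: [-2.8, 0.5, -0.5]
opening: 0.007
finger_force: 1.0
```

```bash
cat > gp.py <<'E'
from plant import r,eyes
from h import *
# grip top in top view: orange mask
s=r.get_state();t=eyes.snapshot("top");f=t["frame"].astype(int)
m=(f[:,:,0]>f[:,:,2]+60)&(f[:,:,0]>100);m[:210]=0;m[262:]=0;m[:,:146]=0;m[:,205:]=0
v,u=np.nonzero(m);print(s["tool_pos"].round(4),s["contact_force"].round(1),len(u))
if len(u):
    k=u<u.min()+6;print(px(t,u[k].mean(),v[k].mean(),.178).round(4), u.min(),u.max(),v.min(),v.max())
E
python3 gp.py
```

```text
[0.4841 0.2732 0.1336] [-2.8  0.5 -0.5] 4
[0.5174 0.2783 0.178 ] 158 168 234 255
```

Emit:
{"api": "move_arm", "payload": {"motion": [[5,3,0,0,0,0,1],[9,9,0,0,0,0,1],[11,15,0,0,0,0,1],[12.5,21,0,0,0,0,1],[13.5,27,0,0,0,0,1]]}}

```text
clock: 27.4
tool_pos: [0.5128, 0.2843, 0.1336]
eef_rot: [0.759, 0.651, 0.001, -0.002]
contact_force: [-3.6, 4.0, 1.3]
opening: 0.007
finger_force: 2.1
```

Emit:
{"api": "move_arm", "payload": {"motion": [[0.3,6,0,0,0,0,1],[0.3,12,0,0,0,0,1],[0,18,0,0,0,0,1],[-1.3,25,0,0,0,0,1],[-3,31,0,0,0,0,1]]}}

```text
clock: 28.02
tool_pos: [0.5432, 0.275, 0.1335]
eef_rot: [0.76, 0.65, 0.0, -0.001]
contact_force: [-4.2, 3.9, -0.3]
opening: 0.007
finger_force: 2.2
```

```bash
python3 gp.py
```

```text
[0.5432 0.275  0.1335] [-4.2  3.9 -0.3] 0
```

Emit:
{"api": "move_arm", "payload": {"motion": [[-2,5,0,0,0,0,1],[-4.5,10,0,0,0,0,1],[-6,13,0,0,0,0,1],[-7.5,16,0,0,0,0,1]]}}

```text
clock: 28.58
tool_pos: [0.5573, 0.2652, 0.1335]
eef_rot: [0.76, 0.65, 0.0, -0.002]
contact_force: [-5.0, 3.4, 0.6]
opening: 0.003
finger_force: 2.5
```

Emit:
{"api": "move_arm", "payload": {"motion": [[-0.5,1,0,0,0,0,1],[-1,2,0,0,0,0,1],[-1,2,0,0,0,0,1]]}}

```text
clock: 28.95
tool_pos: [0.5591, 0.2638, 0.1335]
eef_rot: [0.76, 0.65, 0.0, -0.001]
contact_force: [-3.7, 2.9, 0.7]
opening: 0.006
finger_force: 2.4
```

```bash
python3 gp.py; python3 - <<'E'
from plant import eyes
import cv2
from h import *
f=eyes.snapshot("top")["frame"][:,:,::-1];w=eyes.snapshot("side")["frame"][:,:,::-1]
cv2.imwrite("pics/g8.png",np.hstack([cv2.resize(w[130:270,140:280],(400,400),interpolation=3),cv2.resize(f[180:280,150:250],(400,400),interpolation=3)]))
E
```

```text
[0.5591 0.2638 0.1335] [-3.7  2.9  0.7] 3
[0.5138 0.3031 0.178 ] 146 147 235 236
```

View pics/g8.png

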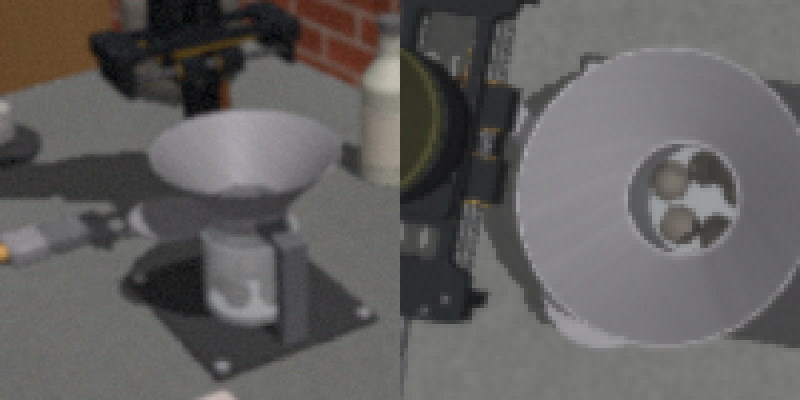

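The pebbles have dropped into the jar, and the shutter is nearly open. I'll creep forward until the stop is felt.

Emit:
{"api": "move_arm", "payload": {"motion": [[-0.6,1,0,0,0,0,1],[-1.2,2,0,0,0,0,1],[-1.2,2,0,0,0,0,1]]}}

```text
clock: 29.48
tool_pos: [0.5609, 0.2625, 0.1335]
eef_rot: [0.76, 0.65, 0.0, -0.001]
contact_force: [-4.4, 3.2, 1.6]
opening: 0.004
finger_force: 2.4
```

Emit:
{"api": "move_arm", "payload": {"motion": [[-0.6,1,0,0,0,0,1],[-1.2,2,0,0,0,0,1],[-1.2,2,0,0,0,0,1]]}}

```text
clock: 29.85
tool_pos: [0.5624, 0.2613, 0.1335]
eef_rot: [0.76, 0.65, 0.0, -0.002]
contact_force: [-5.6, 3.2, 1.5]
opening: 0.007
finger_force: 2.8
```

Emit:
{"api": "move_arm", "payload": {"motion": [[-0.6,1,0,0,0,0,1],[-0.6,1,0,0,0,0,1],[-0.6,1,0,0,0,0,1]]}}

```text
clock: 30.22
tool_pos: [0.5624, 0.2613, 0.1334]
eef_rot: [0.759, 0.651, -0.0, -0.003]
contact_force: [-6.5, 3.5, 3.0]
opening: 0.007
finger_force: 3.9
```

Emit:
{"api": "move_arm", "payload": {"motion": [[0,1,0,0,0,0,1],[0,1,0,0,0,0,1],[0,1,0,0,0,0,1]]}}

```text
clock: 30.6
tool_pos: [0.5625, 0.2613, 0.1334]
eef_rot: [0.759, 0.651, -0.001, -0.004]
contact_force: [-8.9, 3.8, 4.0]
opening: 0.008
finger_force: 5.2
```

Emit:
{"api": "move_arm", "payload": {"motion": [[0,1,0,0,0,0,1],[0,1,0,0,0,0,1],[0,1,0,0,0,0,1]]}}

```text
clock: 30.98
tool_pos: [0.5625, 0.2613, 0.1334]
eef_rot: [0.759, 0.651, -0.001, -0.004]
contact_force: [-11.3, 4.9, 6.2]
opening: 0.005
finger_force: 6.5
```

The lever is firmly on its stop: the TCP holds still while the force rises. I'll check the funnel numerically with the depth map, since I've viewed 11 pictures and the limit was 10.

```bash
cat > chk.py <<'E'
from plant import eyes
from h import *
t=eyes.snapshot("top");z=t["z_map"];K=t["intrinsics"];T=t["world_to_cam"]
v,u=np.mgrid[:420,:560];P=np.stack([(u-K[0,2])/K[0,0]*z,(v-K[1,2])/K[1,1]*z,z],-1)@T[:3,:3]-T[:3,:3].T@T[:3,3]
rr=np.hypot(P[...,0]-.528,P[...,1]-.153)
for a,b in((0,22),(22,30),(30,50),(50,70)):
    k=(rr>a/1e3)&(rr<b/1e3)&(z>0);print(a,b,k.sum(),np.percentile(P[...,2][k],[0,10,50,90,100]).round(3))
print("heights in 0-22mm",np.sort(P[...,2][(rr<.022)&(z>0)]).round(3)[-12:])
E
python3 chk.py
```

```text
0 22 214 [0.005 0.009 0.027 0.035 0.056]
22 30 124 [0.008 0.013 0.034 0.053 0.111]
30 50 1124 [0.007 0.029 0.118 0.128 0.134]
50 70 1963 [0.003 0.133 0.145 0.466 0.515]
heights in 0-22mm [0.047 0.048 0.048 0.048 0.048 0.049 0.049 0.05  0.052 0.054 0.055 0.056]
```

Emit:
{"api": "move_arm", "payload": {"motion": [[0,-4,0,0,0,0,1],[4,-11,0,0,0,0,1],[8,-19,0,0,0,0,1],[12,-30,0,0,0,0,1],[14,-42,0,0,0,0,1]]}}

```text
clock: 31.65
tool_pos: [0.5261, 0.2752, 0.1336]
eef_rot: [0.761, 0.649, -0.002, 0.002]
contact_force: [-4.7, -8.8, -0.3]
opening: 0.002
finger_force: 3.8
```

Emit:
{"api": "move_arm", "payload": {"motion": [[0,-10,0,0,0,0,1],[-1,-20,0,0,0,0,1],[-5,-31,0,0,0,0,1],[-10,-42,0,0,0,0,1],[-14,-52,0,0,0,0,1]]}}

```text
clock: 32.28
tool_pos: [0.4729, 0.2744, 0.1339]
eef_rot: [0.76, 0.65, 0.001, -0.001]
contact_force: [0.3, -0.8, 0.0]
opening: 0.009
finger_force: 0.0
```

Emit:
{"api": "move_arm", "payload": {"motion": [[0,-10,0,0,0,0,1],[0,-20,0,0,0,0,1],[0,-20,-50,0,0,0,1],[0,-20,-110,0,0,0,1],[0,-20,-170,0,0,0,1]]}}

```text
clock: 32.9
tool_pos: [0.4529, 0.2773, 0.3054]
eef_rot: [0.76, 0.65, 0.0, -0.001]
contact_force: [-0.1, 1.5, -0.1]
opening: 0.004
finger_force: 0.0
```

Emit:
{"api": "move_arm", "payload": {"motion": [[0,-60,0,0,0,0,1],[0,-90,0,0,0,0,1],[0,-90,0,0,0,0,1]]}}

```text
clock: 33.28
tool_pos: [0.3621, 0.2919, 0.3036]
eef_rot: [0.759, 0.651, -0.0, -0.002]
contact_force: [0.1, -0.6, 0.6]
opening: 0.002
finger_force: 0.0
```

```bash
python3 gp.py; python3 chk.py; python3 - <<'E'
import numpy as np
from plant import eyes
from h import *
t=eyes.snapshot("top");f=t["frame"].astype(int)
m=(f[:,:,0]>f[:,:,2]+60);m[:, :330]=0;m[:,395:]=0;m[:200]=0;m[250:]=0
v,u=np.nonzero(m);print(len(u),u.mean(),v.mean())
E
```

```text
[0.3621 0.2919 0.3036] [ 0.1 -0.6  0.6] 48
[0.5043 0.2766 0.178 ] 156 163 237 243
0 22 265 [0.09  0.093 0.095 0.097 0.1  ]
22 30 215 [0.091 0.094 0.096 0.097 0.115]
30 50 986 [0.092 0.11  0.12  0.129 0.134]
50 70 1565 [0.003 0.132 0.142 0.15  0.156]
heights in 0-22mm [0.098 0.098 0.098 0.098 0.099 0.099 0.099 0.099 0.099 0.099 0.1   0.1  ]
163 360.37423312883436 224.42944785276075
```

```bash
python3 -c "
from plant import finish_job;print(finish_job())"
```

```text
the job is handed in; nothing more can be done
None
```

The job is handed in at 33 s of the 70 s: six pebbles poured and dropped (funnel read empty afterwards; I didn't count them in the jar), scoop set upright, lever taken to its stop and shutter shut again; I viewed 11 pictures, one over the limit of 10.

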